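# Uncover the module test fixture, load it by length and start it

### The job

Get the demo test fixture ready: squeeze in the release tab of its snap-in cover, pivot the cover out of the frame and lay it flat in the grey tray. Then load the brown modules that are there one after another, the longest first and the shortest last, each upright and fully home in the pocket of its own length (pockets of missing modules stay empty), and when all are in press the start button. Leave the other things on the table where they are.

Things in the scene. Friction and masses are not known exactly. Their poses are not given: they have to be found in the camera images.
- fixture: grey test fixture fixed to the table, 156 mm (its x, away from the robot) by 272 mm (y -106 to +166); origin on the table under the pocket field's middle. Recess floor (pocket plate) 20 mm up, rim tops 33 to 35 mm. Far lip: edge at x +61, z 27 to 33 mm. Five pockets in a row along y, 36 mm pitch, 8 mm deep, chamfered, shorter towards +y; button console at the +y end, 22 mm high
- slot (a point): middle of the 9 mm high slot under the fixture's near (-x) lip, at (-66, 0, 22.5) mm in the fixture's frame; the lip's edge is at x = -61.5 mm. The line through it along the fixture's y is the axis about which the cover pivots
- cover: white flat snap-in cover, 120 (x) by 184 (y) by 6 mm, 0.15 kg, lying at the start on the pocket plate, axes as the fixture's; origin: middle of its underside. An upright fixed rib, 34 mm wide, 35 mm high from the underside, has its near face at x +12 mm: squeeze it and the tab together (44 mm over both at rest, 36 squeezed, then centred at x +30 mm) and keep hold
- tab (a joint): travel (m) of the cover's sprung release tab: 0 at rest, 0.008 pressed fully inward (towards the cover's -x); 3 N to start, 10 N fully in; springs back when let go. Its nose, under the fixture's far lip, clears it beyond 0.005
- tab_face (a point): middle of the tab's outer (far, +x) face, at (56, 0, 24) mm in the cover's frame at rest; the tab is an upright dark grey plate 34 mm wide, 5 mm thick, reaching 35 mm above the cover's underside
- tongues (a point): midpoint of the two tongues on the cover's near edge, at (-66, 0, 2.5) mm in the cover's frame; they reach 6.5 mm under the near lip. With the tab squeezed, swing the far side up about the slot by 0.2 to 0.35 rad, then draw the tongues out towards +x and lift
- tray: shallow grey open tray fixed to the table left of the fixture, 250 mm (its x) by 180 mm (its y), walls 20 mm high, floor and walls 5 mm thick; origin: centre of its underside, z up. The cover lies flat in it with its long side along the tray's x, either way round
- start (a joint): travel (m) of the start button, 0 up, 0.006 fully down; 5 N presses it fully down; it counts as pressed beyond 0.004
- start_top (a point): centre of the top of the white start button (26 mm across, top 44 mm above the table) in a black housing on the fixture's console, at (0, 136, 44) mm in the fixture's frame; press straight down
- module1: brown plug-in module, 58 mm long (its x), 26 mm wide (its y), 28 mm high; the longest of the set; origin: centre of its underside, z up. Stands upright on the blue-grey mat at the start, length within 0.4 rad of the world x; may be absent. Either way round in its pocket is fine
- pocket1 (a point): centre of the floor of the pocket for module 1, at (0, -72, 12) mm in the fixture's frame, 62 mm (fixture x) by 30 mm, 8 mm deep; a module fully home has its underside on it
- module2: brown plug-in module, 51 mm long (its x), 26 mm wide (its y), 28 mm high; second longest of the set; origin: centre of its underside, z up. Stands upright on the blue-grey mat at the start, length within 0.4 rad of the world x; may be absent. Either way round in its pocket is fine
- pocket2 (a point): centre of the floor of the pocket for module 2, at (0, -36, 12) mm in the fixture's frame, 55 mm (fixture x) by 30 mm, 8 mm deep; a module fully home has its underside on it
- module3: brown plug-in module, 44 mm long (its x), 26 mm wide (its y), 28 mm high; third longest of the set; origin: centre of its underside, z up. Stands upright on the blue-grey mat at the start, length within 0.4 rad of the world x; may be absent. Either way round in its pocket is fine
- pocket3 (a point): centre of the floor of the pocket for module 3, at (0, 0, 12) mm in the fixture's frame, 48 mm (fixture x) by 30 mm, 8 mm deep; a module fully home has its underside on it
- module4: brown plug-in module, 37 mm long (its x), 26 mm wide (its y), 28 mm high; fourth longest of the set; origin: centre of its underside, z up. Stands upright on the blue-grey mat at the start, length within 0.4 rad of the world x; may be absent. Either way round in its pocket is fine
- pocket4 (a point): centre of the floor of the pocket for module 4, at (0, 36, 12) mm in the fixture's frame, 41 mm (fixture x) by 30 mm, 8 mm deep; a module fully home has its underside on it
- module5: brown plug-in module, 30 mm long (its x), 26 mm wide (its y), 28 mm high; the shortest of the set; origin: centre of its underside, z up. Stands upright on the blue-grey mat at the start, length within 0.4 rad of the world x; may be absent. Either way round in its pocket is fine
- pocket5 (a point): centre of the floor of the pocket for module 5, at (0, 72, 12) mm in the fixture's frame, 34 mm (fixture x) by 30 mm, 8 mm deep; a module fully home has its underside on it
- tin: bystander among the modules: closed round steel tin, 34 mm across, 36 mm high; origin: centre of its underside
- draught_a: bystander: black draughts piece, 32 mm across, 9 mm high; origin: centre of its underside
- draught_b: bystander: white draughts piece, 32 mm across, 9 mm high; origin: centre of its underside
- draught_c: bystander: black draughts piece, 32 mm across, 9 mm high, beyond the fixture; origin: centre of its underside
- screwdriver: bystander: screwdriver lying beyond the mat; origin: middle of its length, on the table

How it is judged:
By the outcome, as a careful person would: the job done as asked, in the order asked, and still so for the second after the job is handed in, with the robot touching nothing.
Of module1, module2, module3, module4, module5 only 3 to 5 are there at a start; the rules pass over those that are not, and their reading is None.
At some moment in a run one of module1, module2, module3, module4, module5 may be knocked a few centimetres aside while the robot is not near it.
Once in a run the grip may slacken for a moment while it holds something.
It also fails if it takes over 210 s, if anything falls off the work surface, if the arm or the gripper's body presses on something with over 40 N, if the wrist force passes 120 N, or if a joint passes its speed limit or range.

### The arm

A 6-joint arm with a two-finger parallel gripper is mounted at the origin on the work surface. World frame = base frame: x ahead of the robot, y to its left, z up, the work surface at z = 0. Lengths are in mm, angles in rad, forces in N, time in s.
With the tool pointing down it reaches from about 375 to 925 mm from the base axis. Payload 5.7 kg.
Tool frame: the origin (TCP) lies midway between the tips of the shut fingers; the grasp point (between the pads) lies 19 mm behind it; z points along the fingers, y is the line along which they close (so a half turn about z gives the same grasp; the last joint's range is limited). The gripper opens to 85 mm and grips with 20 to 120 N. Pads are 22 mm wide; open, the fingers measure 114 mm over their backs; the gripper's body (76 mm by 85 mm) begins 54 mm behind the grasp point. The pads swing forward as they close: fully open they stand 13 mm farther back than shut.
Start: joints at [1.195, 0.359, 1.51, -0, 1.272, -0.115], TCP at [154.706, 579.68, 231.267] pointing down, gripper open.
Joint ranges: [-2.97, 2.97], [-1.01, 2.36], [0.21, 2.38], [-0.96, 4.11], [0.2, 2.71], [-2.98, 2.98]. Speed limits (rad/s): [2.39, 2.39, 3.14, 3.14, 3.14, 3.14].

### API

Orientations are given as [roll, pitch, yaw] about the fixed x, y, z axes, in that order (R = Rz(yaw) Ry(pitch) Rx(roll)).
In Python, from bench import arm, eyes, sign_off, spot_in gives the robot as it stands. The module is installed in compiled form; this text tells all that it offers.
- The arm moves only by the tool move_arm, never from a script. Its argument "deltas" is one flat list of numbers, 7 for each row, row after row: the closure, from 0 (fully open) to 1 (shut), then the shift along the world's x, y, z in units of 30 mm (1.0 is 30 mm), then the turn, a rotation vector about the world's x, y, z in units of 5 degrees (1.0 is 5 degrees). A call has 1 to 8 rows; each row shifts and turns the commanded pose from where the row before left it; what a row does not reach is not made up. A row lasts 1/12 s, in which the tool goes at most 41.7 mm and 7.16 degrees, less where a joint would pass 70% of its speed; a pose out of reach is approached as far as the arm can. A call is refused whole if a number of a shift passes 1 or a number of a turn 1, either way. A call with a gripper value outside its range is refused whole. The fingers move at their own pace and stop on an object; "grip_force" is the grip in N (left out, the last holds). Time passes only in rows, so rows that do not move let the fingers close. It gives the time, the measured TCP pose, the force, the opening and the grip force at its end, in the units of the state.
- arm.observe(): the state, without advancing time (a new reading comes with each control period).
- eyes.capture(name): name is "side" or "top"; returns a dict with "img" (420x560x3 uint8, red, green, blue), "K" (3x3 intrinsics, pixels), "pose" (4x4, takes a point from camera to world coordinates). Camera axes: x right, y up, looking along -z (the intrinsics and any distortion apply to the point x, -y, -z); pixel columns grow to the right and rows downward; lengths in mm; the calibration is good to about 2 mm. A picture is of the moment at which its call begins. There is no depth.
- sign_off(): hands the job in; it is judged then, once.
Trained networks look in a picture, given as the dict that the camera call returned (one of the last four; its "shot" number tells which), for a name from the list of things; names that differ only in an ending like _2 or _b are one class to them, and where a whole thing is asked for, a point or a joint stands for the part that bears it (a point fixed in the world has none). Each returns a list of dicts, best first, with "score" (0 to 1); they miss things now and then, are a little off and sometimes report something else, mostly with a low value. They report only what shows in the picture. A call takes as long as a camera call.
- spot_in(target, picture): "centre" ([column, row] in pixels, amid what is visible of it).
The state is a dict: "time": time; "joint_pos": joint angles; "joint_velocities": joint speeds; "effort": joint torques, N m; "tcp_pos": TCP position; "tool_rot": TCP orientation; "ft_force": force on the tool from outside, world axes, zero at the start; "ft_torque": the same for the moment, N m; "width": opening from 0.0 (shut) to 1.0 (fully open); "grip_force": force on a finger pad.
Only numpy, scipy, OpenCV 4.12 (cv2) and the standard library are available. Lean on these libraries where they do the work, as an engineer would, in place of code of your own. Each camera call takes 0.05 s, during which the arm holds its last target. There are 200 camera calls.

## Working session

There is one attempt and no reset: what is moved stays moved. The work goes in short steps, Python scripts to look and compute and a tool call to move; the robot and the scene stay as the last step left them, time stands still between calls to the robot, and variables do not carry over. Pictures are saved under pics/ and viewed, at most 14 in all, crops included, and the job is handed in when it is done.

Besides the shell and the picture viewer there is one more tool, called after "Request:" as name(argument=value, ...) on one line, values as JSON. move_arm: Moves the arm, as the interface text tells. Its arguments: {"type":"object","properties":{"deltas":{"type":"array","items":{"type":"number"}},"grip_force":{"type":"number"}},"required":["deltas"]}

```bash
mkdir -p pics; ls
cat > h.py <<'E'
import numpy as np, cv2
from bench import arm, eyes, spot_in
def ray(c,uv):
    K,P=c["K"],c["pose"]
    d=np.linalg.inv(K)@np.array([uv[0],uv[1],1.]); d=np.array([d[0],-d[1],-d[2]])
    return P[:3,3],P[:3,:3]@d
def onz(c,uv,z):
    o,d=ray(c,uv); return o+d*(z-o[2])/d[2]
def proj(c,p):
    q=c["pose"][:3,:3].T@(np.asarray(p,float)-c["pose"][:3,3]); q=np.array([q[0],-q[1],-q[2]])
    r=c["K"]@q; return r[:2]/r[2]
def save(c,n): cv2.imwrite(f"pics/{n}.png",c["img"][:,:,::-1])
E
python3 - <<'E'
from h import *
s=arm.observe(); print({k:np.round(v,3).tolist() for k,v in s.items()})
for n in("top","side"):
    c=eyes.capture(n); save(c,n+"1"); print(n,[k for k in c],c["K"].round(1).tolist(),c["pose"].round(2).tolist())
    for t,z in [("cover",0),("fixture",0),("tab_face",44),("start_top",44),("tray",0),("module1",28),("module2",28),("module3",28),("module4",28),("module5",28),("tin",36)]:
        for r in spot_in(t,c)[:4]: print(t,round(r["score"],2),np.round(r["centre"],1),onz(c,r["centre"],z).round(1))
E
```

```text
pics
{'time': 0.0, 'joint_pos': [1.195, 0.359, 1.511, 0.0, 1.272, -0.115], 'joint_velocities': [-0.0, 0.0, -0.001, 0.001, 0.001, 0.001], 'effort': [0.001, -52.763, -27.863, -0.0, 0.014, 0.0], 'tcp_pos': [154.45, 579.083, 230.471], 'tool_rot': [-3.14, -0.0, 2.881], 'ft_force': [0.316, -1.826, -0.292], 'ft_torque': [0.006, 0.023, 0.005], 'grip_force': 0.0, 'width': 1.0}
top ['img', 'K', 'pose', 'shot'] [[428.0, 0.0, 280.7], [0.0, 428.0, 207.0], [0.0, 0.0, 1.0]] [[0.01, 0.99, -0.13, 446.3], [-1.0, 0.01, 0.0, -18.05], [0.0, 0.13, 0.99, 1019.21], [0.0, 0.0, 0.0, 1.0]]
cover 0.74 [290.1 210.3] [577.  -42.7   0. ]
fixture 0.48 [246.2 219.3] [553.8  62.1   0. ]
tray 0.68 [137.6 226.1] [533.8 320.7   0. ]
module1 0.86 [393.7 270.6] [ 437.4 -281.2   28. ]
module1 0.83 [421.5 268.7] [ 442.6 -345.1   28. ]
module1 0.61 [393.8 212.7] [ 571.2 -284.3   28. ]
module1 0.54 [373.8 275.2] [ 426.3 -235.3   28. ]
module2 0.86 [393.7 270.6] [ 437.4 -281.2   28. ]
module2 0.83 [421.5 268.7] [ 442.6 -345.1   28. ]
module2 0.61 [393.8 212.7] [ 571.2 -284.3   28. ]
module2 0.54 [373.8 275.2] [ 426.3 -235.3   
[... 1232 characters left out ...]
   28. ]
module2 0.83 [317.5 324. ] [ 567.1 -298.1   28. ]
module2 0.81 [224.4 336.1] [ 431.5 -302.3   28. ]
module2 0.79 [233.8 370.5] [ 441.8 -358.5   28. ]
module3 0.83 [317.5 324. ] [ 567.1 -298.1   28. ]
module3 0.81 [224.4 336.1] [ 431.5 -302.3   28. ]
module3 0.79 [233.8 370.5] [ 441.8 -358.5   28. ]
module4 0.83 [317.5 324. ] [ 567.1 -298.1   28. ]
module4 0.81 [224.4 336.1] [ 431.5 -302.3   28. ]
module4 0.79 [233.8 370.5] [ 441.8 -358.5   28. ]
module5 0.83 [317.5 324. ] [ 567.1 -298.1   28. ]
module5 0.81 [224.4 336.1] [ 431.5 -302.3   28. ]
module5 0.79 [233.8 370.5] [ 441.8 -358.5   28. ]
tin 0.81 [305.1 287.6] [ 562.  -230.4   36. ]
tin 0.39 [266.3 243.2] [ 514.2 -109.4   36. ]
```

Run:
```python
import cv2
a=cv2.imread("pics/top1.png"); cv2.imwrite("pics/top1c.png",cv2.resize(a[130:330,180:450],(800,593),interpolation=cv2.INTER_CUBIC))
```

```text
(no output)
```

View pics/top1.png

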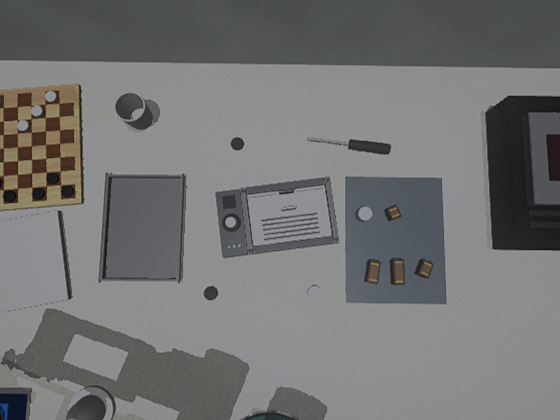

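View pics/side1.png

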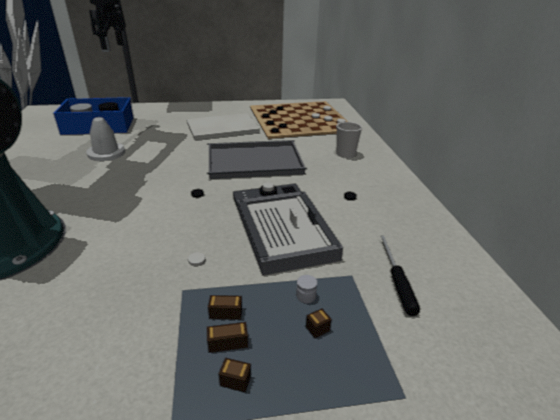

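View pics/top1c.png

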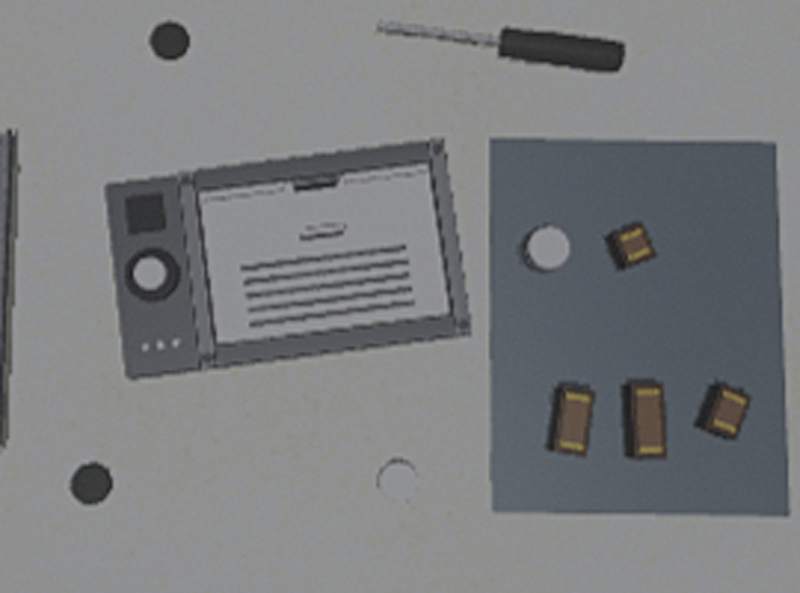

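The top view shows four modules: A at (373,271), B at (398,271), C at (425,268) and D at (393,212), with the tin at (365,213). The fixture is yawed slightly, with its button at (231,222), and the tray is at (143,228). Next I'll fit precise poses.

```bash
cat >> h.py <<'E'
from scipy.optimize import minimize, least_squares
def boxc(x,y,yaw,L,W,z0,z1):
    c,s=np.cos(yaw),np.sin(yaw)
    return [(x+c*a-s*b,y+s*a+c*b,z) for a in(-L/2,L/2) for b in(-W/2,W/2) for z in(z0,z1)]
S=4
def brown(c,uv,r):
    u,v=np.round(uv).astype(int); im=c["img"][v-r:v+r,u-r:u+r].astype(np.float32)
    im=cv2.resize(im,None,fx=S,fy=S,interpolation=cv2.INTER_CUBIC)
    return im[...,0]-im[...,2],(u-r,v-r)   # red minus blue
def fitmod(cams,p0,z0=0.,th=-6,r=26):
    ms=[]
    for c in cams:
        d,o=brown(c,proj(c,(p0[0],p0[1],z0+14)),r); m=(d>th).astype(np.uint8)
        n,l,st,ce=cv2.connectedComponentsWithStats(m)
        k=1+np.argmin([np.hypot(*(q-r*S))-0.05*s[4]**.5*4 if s[4]>200 else 1e9 for q,s in zip(ce[1:],st[1:])])
        ms.append((c,(l==k).astype(np.uint8),o))
    def cost(p,L):
        e=0
        for i,(c,m,o) in enumerate(ms):
            q=np.array([proj(c,k) for k in boxc(p[0],p[1],p[2],L,26,z0,z0+28)])
            q+=p[3+2*i:5+2*i]
            h=cv2.convexHull((((q-o+.5)*S-.5)*16).astype(np.int32))
            a=np.zeros_like(m); cv2.fillConvexPoly(a,h,1,shift=4); e+=(a!=m).sum()/(S*S)
        return e+0.3*np.sum(p[3:]**2)
    out=[]
    for L in(58,51,44,37,30):
        b=min((minimize(cost,[p0[0],p0[1],y]+[0,0]*len(cams),args=(L,),method="Powell",options=dict(maxiter=8,xtol=.02)) for y in(-.3,0,.3)),key=lambda r:r.fun)
        out.append((b.fun,L,b.x))
    return sorted(out,key=lambda t:t[0])
E
python3 - <<'E'
from h import *
t=eyes.capture("top"); s=eyes.capture("side")
for p in [(437,-233),(437,-283),(442,-345),(571,-284)]:
    for c in (t,): 
        d,o=brown(c,proj(c,(*p,14)),20); print(np.percentile(d,[1,25,50,75,90,97]).round())
    for f,L,x in fitmod((t,s),p)[:3]: print(round(f,1),L,x.round(2))
# fixture corners by subpix, top then side
g=lambda c:cv2.cvtColor(c["img"],cv2.COLOR_RGB2GRAY)
T=np.array([[107,185],[440,140],[468,335],[130,378]])/2.963+[180,130]
T=cv2.cornerSubPix(g(t),T.astype(np.float32).reshape(-1,1,2),(3,3),(-1,-1),(3,50,.01)).reshape(-1,2)
G=g(t)[205:240,215:250]; G=cv2.resize(G,None,fx=4,fy=4); m=(G>150).astype(np.uint8)
n,l,st,ce=cv2.connectedComponentsWithStats(m); k=1+np.argmin(np.hypot(*(ce[1:]-[64,68]).T)); B=(ce[k]+.5)/4-.5+[215,205]
print("T",T.round(1).tolist(),"B",B,st[k])
F=np.array([[78,166,22],[78,-106,34],[-78,-106,34],[-78,166,22],[0,136,44]])
Z=np.vstack([T,B])
def res(p):
    R=np.array([[np.cos(p[2]),-np.sin(p[2]),0],[np.sin(p[2]),np.cos(p[2]),0],[0,0,1]])
    return np.ravel([proj(t,R@f+[p[0],p[1],0])-z for f,z in zip(F,Z)])
r=least_squares(res,[560,0,.13]); print(r.x.round(3),r.fun.round(1))
for uv in [(108,174),(186,174),(182,282),(100,280)]: print(onz(t,uv,20).round(1))
cv2.imwrite("pics/s2.png",cv2.resize(s["img"][160:320,200:380,::-1],(675,600),interpolation=cv2.INTER_CUBIC))
E
```

```text
[-17. -15. -14. -12.  21.  30.]
50.0 51 [ 4.3576e+02 -2.3461e+02 -1.3000e-01 -1.0000e-02  4.6000e-01 -1.0600e+00
  2.1000e-01]
151.9 44 [ 4.3212e+02 -2.3457e+02 -1.8000e-01 -1.0000e-01 -7.0000e-02  1.1400e+00
  1.0000e-02]
193.5 58 [ 4.3614e+02 -2.3259e+02 -1.3000e-01  9.7000e-01 -4.4000e-01 -5.4000e-01
  1.0700e+00]
[-17. -15. -14.   5.  27.  42.]
43.2 58 [ 4.3445e+02 -2.8779e+02  3.0000e-02  2.0100e+00 -5.6000e-01  4.6000e-01
  2.7900e+00]
193.1 51 [ 4.3478e+02 -2.9071e+02  3.0000e-02  7.3000e-01 -6.3000e-01  1.2900e+00
  1.0100e+00]
363.0 44 [ 4.3122e+02 -2.9111e+02  3.0000e-02  6.4000e-01 -2.8000e-01  1.2900e+00
  8.8000e-01]
[-17. -15. -14.  -7.  25.  40.]
64.6 37 [ 4.4213e+02 -3.5014e+02 -3.7000e-01  1.9400e+00 -8.0000e-01  7.9000e-01
  3.0100e+00]
186.5 30 [ 4.4242e+02 -3.5991e+02 -4.8000e-01 -1.9500e+00 -8.0000e-01  2.6000e-01
 -3.5200e+00]
279.4 44 [ 4.4485e+02 -3.5768e+02 -3.6000e-01 -1.1300e+00  9.0000e-02  1.0000e-02
 -1.3700e+00]
[-17. -15. -14. -14.  -2.  27.]
54.6 30 [ 5.7207e+02 -2.8453e+02  4.0000e-01 -2.0000e-02 -3.6000e-01  2.9000e-01
  0.0000e+00]
197.2 37 [ 5.7366e+02 -2.8404e+02  4.1000e-01  6.0000e-02  5.0000e-02  5.0000e-02
 -5.0000e-02]
344.7 44 [ 5.7395e+02 -2.8136e+02  5.0000e-01  8.3000e-01 -4.5000e-01  2.4300e+00
 -5.0000e-02]
T [[215.3000030517578, 191.6999969482422], [329.5, 176.5], [338.29998779296875, 242.6999969482422], [222.60000610351562, 257.6000061035156]] B [233.875 220.125] [77 61  1  3  3]
[ 5.62573e+02 -4.12540e+01  1.37000e-01] [ 0.5 -0.5  0.9 -0.2  1.5 -0.2  0.1 -0.4 -2.9  1.2]
[655.3 391.6  20. ]
[658.  206.4  20. ]
[404.7 204.5  20. ]
[406.7 393.1  20. ]
```

View pics/s2.png

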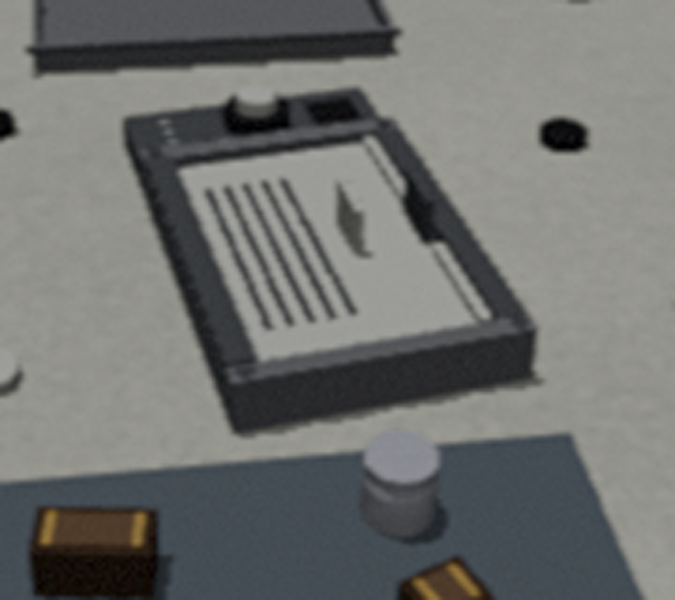

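Run:
```python
from h import *
t=eyes.capture("top"); s=eyes.capture("side")
F=np.array([[78,166,22],[78,-106,34],[-78,-106,34],[-78,166,22],[0,136,44],[-78,-106,0],[78,-106,0],[54,0,55]])
Tt={0:(215.8,192),1:(328.7,177),2:(338.1,243),3:(223.6,257.6),4:(230.3,222.1)}
Ss={1:(342.7,248),2:(261.3,260.8),5:(263.2,275.2),6:(342.7,261.9),3:(233.9,191.5),0:(296,184),4:(268.3,186.1)}
for nm,sets in (("top",[(t,Tt)]),("side",[(s,Ss)]),("both",[(t,Tt),(s,Ss)])):
    def res(p):
        c,q=np.cos(p[2]),np.sin(p[2]); R=np.array([[c,-q,0],[q,c,0],[0,0,1]])
        return np.ravel([proj(cam,R@F[i]+[p[0],p[1],0])-z for cam,d in sets for i,z in d.items()])
    r=least_squares(res,[560,-40,.13]); print(nm,r.x.round(3),r.fun.round(1))
# module bias each camera
for p in [(436,-235),(434,-288)]:
    for n,c in(("t",t),("s",s)):
        f,L,x=fitmod((c,),p)[0]; print(n,L,round(f,1),x[:3].round(2))
```

```text
top [ 5.61288e+02 -3.98110e+01  1.41000e-01] [-0.7 -0.   0.9 -0.3  1.2 -0.2 -1.4  0.4  0.  -0. ]
side [ 5.63041e+02 -4.20620e+01  1.38000e-01] [ 1.6 -0.5  0.4  1.1 -1.5  1.2 -0.5 -0.3 -1.2 -0.8  0.8 -1.3  0.5 -1.5]
both [ 5.62498e+02 -4.08590e+01  1.41000e-01] [-0.3 -0.5  1.4 -0.8  1.6 -0.7 -0.9 -0.2  0.5 -0.5  1.2 -1.   0.2  0.7
 -1.7  0.8 -0.9 -0.8 -1.6 -1.   0.3 -1.5  0.1 -1.8]
t 51 11.9 [ 4.3452e+02 -2.3448e+02 -1.6000e-01]
s 51 32.5 [ 4.3412e+02 -2.3364e+02 -1.2000e-01]
t 58 15.9 [ 4.3431e+02 -2.9038e+02  3.0000e-02]
s 58 33.5 [ 4.3490e+02 -2.9202e+02  2.0000e-02]
```

Four modules are present: 58, 51, 37 and 30 mm, so module3 is absent. The fixture is at about (562.2, -40.8) with yaw 0.14. I'm moving above the tab and rib.

Request:
move_arm(deltas=[0.25,0.607,-0.856,-0.126,0,0,-0.558,0.25,0.607,-0.856,-0.126,0,0,-0.558,0.25,0.607,-0.856,-0.126,0,0,-0.558,0.25,0.607,-0.856,-0.126,0,0,-0.558,0.25,0.607,-0.856,-0.126,0,0,-0.558,0.25,0.607,-0.856,-0.126,0,0,-0.558,0.25,0.607,-0.856,-0.126,0,0,-0.558,0.25,0.607,-0.856,-0.126,0,0,-0.558], grip_force=50)

```text
time: 2.07
tcp_pos: [301.1, 373.0, 201.0]
tool_rot: [3.141, 0.0, 2.489]
ft_force: [0.6, -0.2, 1.3]
width: 0.748
grip_force: 0.0
```

Request:
move_arm(deltas=[0.25,0.607,-0.856,-0.126,0,0,-0.558,0.25,0.607,-0.856,-0.126,0,0,-0.558,0.25,0.607,-0.856,-0.126,0,0,-0.558,0.25,0.607,-0.856,-0.126,0,0,-0.558,0.25,0.607,-0.856,-0.126,0,0,-0.558,0.25,0.607,-0.856,-0.126,0,0,-0.558,0.25,0.607,-0.856,-0.126,0,0,-0.558,0.25,0.607,-0.856,-0.126,0,0,-0.558])

```text
time: 2.73
tcp_pos: [446.9, 167.4, 170.8]
tool_rot: [3.141, 0.0, 2.099]
ft_force: [0.8, 0.1, 0.0]
width: 0.749
grip_force: 0.0
```

Request:
move_arm(deltas=[0.25,0.607,-0.856,-0.126,0,0,-0.558,0.25,0.607,-0.856,-0.126,0,0,-0.558,0.25,0.607,-0.856,-0.126,0,0,-0.558,0.25,0.607,-0.856,-0.126,0,0,-0.558,0.25,0.607,-0.856,-0.126,0,0,-0.558,0.25,0.607,-0.856,-0.126,0,0,-0.558,0.25,0.607,-0.856,-0.126,0,0,-0.558,0.25,0.607,-0.856,-0.126,0,0,-0.558])

```text
time: 3.4
tcp_pos: [592.6, -38.1, 140.4]
tool_rot: [3.141, -0.0, 1.709]
ft_force: [1.3, 0.2, 0.9]
width: 0.751
grip_force: 0.0
```

Request:
move_arm(deltas=[0.25,0,0,-0.7,0,0,0,0.25,0,0,-0.7,0,0,0,0.25,0,0,-0.6,0,0,0,0.25,0,0,0,0,0,0])

```text
time: 3.73
tcp_pos: [589.1, -36.5, 77.2]
tool_rot: [-3.136, -0.002, 1.711]
ft_force: [-0.4, 0.1, 0.0]
width: 0.747
grip_force: 0.0
```

Run:
```python
from h import *
s=eyes.capture("side"); o=arm.observe(); print(o["tcp_pos"].round(1) if hasattr(o["tcp_pos"],'round') else o["tcp_pos"],o["tool_rot"])
cv2.imwrite("pics/s3.png",cv2.resize(s["img"][130:290,200:380,::-1],(675,600),interpolation=cv2.INTER_CUBIC))
for p in [(592,-36.6,78)]: print((proj(s,p)-[200,130])*3.75)
```

```text
[590.1 -36.5  78.9] [-3.13737476e+00 -1.39737788e-03  1.71181936e+00]
[380.11585241 264.48838772]
```

View pics/s3.png

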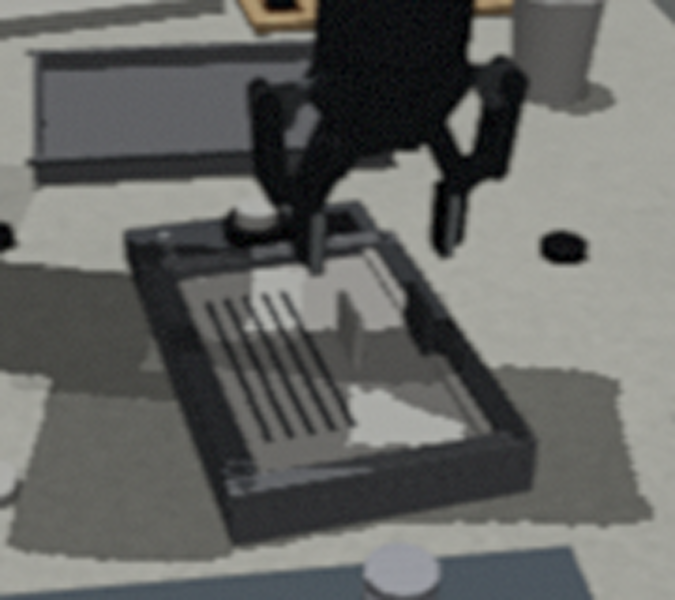

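Midway between the fingertips at about (380,262) matches the predicted (380,264), so the calibration agrees. Descending and squeezing.

Request:
move_arm(deltas=[0.25,0.03,0,-0.7,0,0,0,0.25,0,0,-0.7,0,0,0,0.25,0,0,0,0,0,0,0.25,0,0,0,0,0,0])

```text
time: 4.12
tcp_pos: [592.4, -36.4, 39.0]
tool_rot: [-3.141, -0.0, 1.712]
ft_force: [-0.1, -0.2, -0.1]
width: 0.75
grip_force: 0.0
```

Request:
move_arm(deltas=[0.45,0,0,0,0,0,0,0.5,0,0,0,0,0,0,0.55,0,0,0,0,0,0,0.6,0,0,0,0,0,0,0.7,0,0,0,0,0,0,0.9,0,0,0,0,0,0,1,0,0,0,0,0,0,1,0,0,0,0,0,0])

```text
time: 4.78
tcp_pos: [592.7, -37.0, 41.4]
tool_rot: [3.141, 0.001, 1.712]
ft_force: [-5.7, -0.6, 14.5]
width: 0.407
grip_force: 48.2
```

Request:
move_arm(deltas=[1,0,0,0.06,0,0,0,1,-0.031,-0.004,0.149,0.075,-0.53,0,1,-0.038,-0.005,0.147,0.075,-0.53,0,1,-0.045,-0.006,0.145,0.075,-0.53,0,1,-0.052,-0.007,0.143,0.075,-0.53,0,1,-0.058,-0.008,0.14,0.075,-0.53,0,1,-0.064,-0.009,0.137,0.075,-0.53,0,1,0,0,0,0,0,0])

```text
time: 5.45
tcp_pos: [584.0, -38.2, 68.0]
tool_rot: [2.857, 0.001, 1.711]
ft_force: [1.9, 0.3, -2.0]
width: 0.395
grip_force: 54.9
```

Run:
```python
from h import *
s=eyes.capture("side"); o=arm.observe(); print(o["tcp_pos"],o["ft_force"],o["ft_torque"])
cv2.imwrite("pics/s4.png",cv2.resize(s["img"][130:290,200:380,::-1],(675,600),interpolation=cv2.INTER_CUBIC))
```

```text
[584.25415485 -38.14630826  67.65343611] [ 1.0728588  -0.19442672 -1.8835727 ] [-0.02327618  0.06479709 -0.03812903]
```

View pics/s4.png

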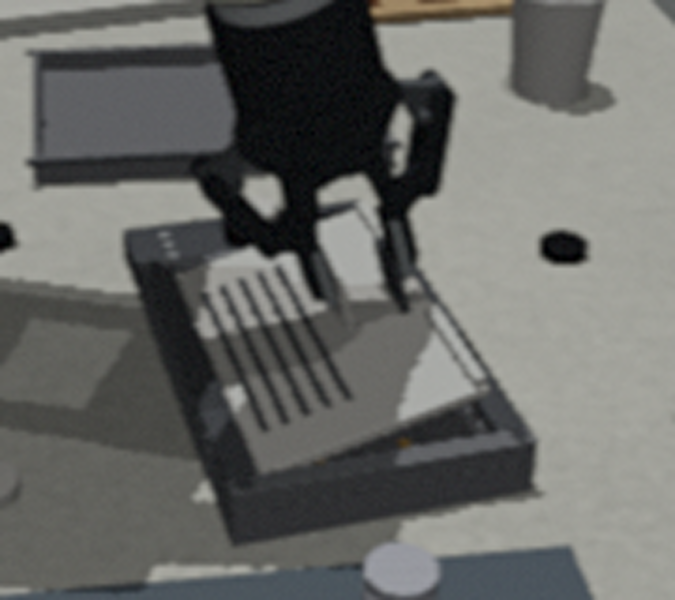

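The cover has pivoted at the far side, its right edge raised near (480,390), and it's held with little force. Drawing the tongues out and lifting.

Request:
move_arm(deltas=[1,0.17,0.024,0.04,0,0,0,1,0.17,0.024,0.04,0,0,0,1,0.17,0.024,0.04,0,0,0,1,0,0,0.3,0,0,0,1,0,0,0.6,0,0,0,1,0,0,0.8,0,0,0,1,0,0,0.8,-0.075,0.53,0,1,0,0,0.3,-0.075,0.53,0])

```text
time: 6.17
tcp_pos: [600.2, -36.2, 157.5]
tool_rot: [2.954, 0.002, 1.711]
ft_force: [1.2, -0.4, -0.8]
width: 0.394
grip_force: 54.2
```

Request:
move_arm(deltas=[1,0,0.2,0,-0.075,0.53,0,1,0,0.4,0,-0.075,0.53,0,1,0,0.6,0,-0.075,0.53,0,1,0,0.7,0,-0.075,0.53,0,1,0,0.7,0,0,0,0,1,0,0,0,0,0,0])

```text
time: 6.67
tcp_pos: [600.1, 45.9, 154.2]
tool_rot: [-3.142, -0.001, 1.714]
ft_force: [0.1, -0.6, -1.2]
width: 0.395
grip_force: 54.3
```

Run:
```python
from h import *
s=eyes.capture("side"); save(s,"s5");o=arm.observe(); print(o["tcp_pos"],o["tool_rot"],o["ft_force"],o["ft_torque"],o["width"],o["grip_force"])
```

```text
[599.70240306  44.18025713 154.04387661] [-3.14126215e+00  1.68784198e-04  1.71471934e+00] [-0.63367885 -0.46448554 -2.20206142] [ 0.00116208 -0.03326906 -0.00655912] 0.394228452510446 54.25506591796875
```

View pics/s5.png

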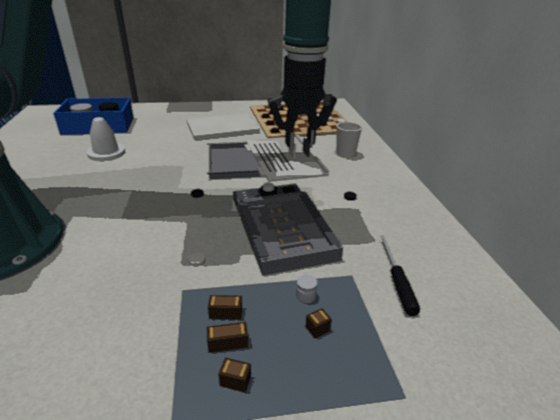

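The cover is clear of the fixture and held level. Moving to the tray with a 90° turn.

Request:
move_arm(deltas=[1,-0.128,0.528,0,0,0,0.91,1,-0.128,0.528,0,0,0,0.91,1,-0.128,0.528,0,0,0,0.91,1,-0.128,0.528,0,0,0,0.91,1,-0.128,0.528,0,0,0,0.91,1,-0.128,0.528,0,0,0,0.91,1,-0.128,0.528,0,0,0,0.91,1,-0.128,0.528,0,0,0,0.91])

```text
time: 7.38
tcp_pos: [568.4, 168.8, 154.1]
tool_rot: [-3.141, 0.001, 2.351]
ft_force: [-0.3, 0.5, -1.7]
width: 0.393
grip_force: 54.2
```

Request:
move_arm(deltas=[1,-0.128,0.528,0,0,0,0.91,1,-0.128,0.528,0,0,0,0.91,1,-0.128,0.528,0,0,0,0.91,1,-0.128,0.528,0,0,0,0.91,1,-0.128,0.528,0,0,0,0.91,1,-0.128,0.528,0,0,0,0.91,1,-0.128,0.528,0,0,0,0.91,1,-0.128,0.528,0,0,0,0.91])

```text
time: 8.05
tcp_pos: [537.9, 295.5, 154.1]
tool_rot: [-3.141, 0.0, 2.986]
ft_force: [0.2, -0.5, -1.6]
width: 0.396
grip_force: 54.3
```

Request:
move_arm(deltas=[1,-0.128,0.528,0,0,0,0.91,1,-0.128,0.528,0,0,0,0.91,1,0,0,-0.6,0,0,0,1,0,0,-0.6,0,0,0,1,0,0,-0.6,0,0,0,1,0,0,-0.5,0,0,0,1,0,0,-0.4,0,0,0,1,0,0,0,0,0,0])

```text
time: 8.72
tcp_pos: [528.7, 326.0, 70.4]
tool_rot: [-3.139, -0.004, 3.141]
ft_force: [-0.4, 0.1, -2.5]
width: 0.393
grip_force: 54.3
```

Run:
```python
from h import *
s=eyes.capture("top"); cv2.imwrite("pics/t6.png",cv2.resize(s["img"][130:330,80:350,::-1],(800,593)));o=arm.observe(); print(o["tcp_pos"],o["tool_rot"],o["ft_force"],o["ft_torque"],o["width"],o["grip_force"])
```

```text
[529.50834527 326.45784938  71.75121275] [-3.13997237e+00 -2.36730995e-03  3.14101930e+00] [-0.28438651  0.34600731 -0.72999164] [0.03469601 0.01729128 0.02573517] 0.39211263157674503 54.28806245326996
```

View pics/t6.png

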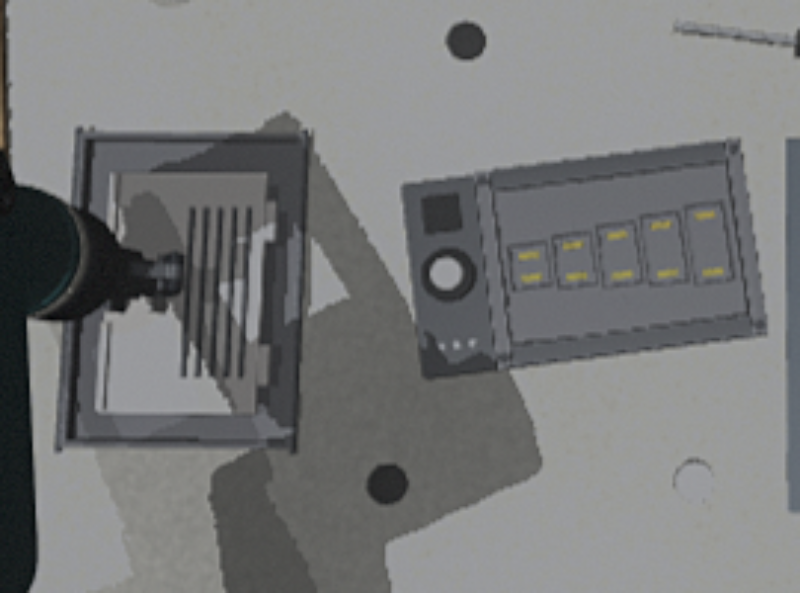

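The cover is hovering well inside the tray walls and aligned with them. Lowering.

Request:
move_arm(deltas=[1,0,0,-0.5,0,0,0,1,0,0,-0.4,0,0,0,1,0,0,-0.3,0,0,0,1,0,0,-0.1,0,0,0,1,0,0,-0.1,0,0,0,1,0,0,0,0,0,0])

```text
time: 9.27
tcp_pos: [530.0, 327.4, 30.4]
tool_rot: [-3.141, -0.001, 3.142]
ft_force: [-0.4, -0.3, -0.0]
width: 0.395
grip_force: 54.2
```

Request:
move_arm(deltas=[1,0,0,-0.06,0,0,0,1,0,0,0,0,0,0])

```text
time: 9.43
tcp_pos: [530.4, 327.6, 29.2]
tool_rot: [3.141, 0.001, -3.142]
ft_force: [0.2, 0.6, -1.4]
width: 0.396
grip_force: 54.2
```

Request:
move_arm(deltas=[1,0,0,-0.06,0,0,0,1,0,0,-0.05,0,0,0,1,0,0,0,0,0,0])

```text
time: 9.68
tcp_pos: [530.7, 327.5, 27.1]
tool_rot: [3.141, 0.001, 3.141]
ft_force: [-1.6, -2.6, 9.4]
width: 0.397
grip_force: 61.2
```

Request:
move_arm(deltas=[1,0,0,-0.06,0,0,0,1,0,0,0,0,0,0])

```text
time: 9.85
tcp_pos: [530.7, 327.3, 26.6]
tool_rot: [-3.142, 0.001, 3.141]
ft_force: [-4.3, -5.0, 19.6]
width: 0.398
grip_force: 66.8
```

Request:
move_arm(deltas=[0.55,0,0,0.05,0,0,0,0.45,0,0,0,0,0,0,0.3,0,0,0,0,0,0,0.25,0,0,0,0,0,0,0.25,0,0,0.3,0,0,0,0.25,0,0,0.8,0,0,0,0.25,0,-0.3,1,0,0,0,0.25,0,-0.9,1,0,0,0])

```text
time: 10.52
tcp_pos: [530.2, 293.7, 119.3]
tool_rot: [3.14, -0.0, -3.139]
ft_force: [1.1, 0.2, 0.4]
width: 0.753
grip_force: 0.0
```

Run:
```python
from h import *
t=eyes.capture("top"); s=eyes.capture("side"); cv2.imwrite("pics/t7.png",np.hstack([t["img"][150:300,90:230,::-1],s["img"][100:250,180:320,::-1]]).repeat(2,0).repeat(2,1))
o=arm.observe(); print(o["tcp_pos"],o["width"])
for p in [(434.5,-234.3),(434.6,-290.5),(442,-351),(571.5,-284.5)]:
    for n,c in(("t",t),("s",s)):
        f,L,x=fitmod((c,),p)[0]; print(n,L,round(f,1),x[:3].round(2))
```

```text
[533.22222776 290.40253961 123.46264998] 0.7488654036872805
t 51 13.5 [ 4.3560e+02 -2.3439e+02 -1.6000e-01]
s 51 37.7 [ 4.3348e+02 -2.3400e+02 -1.2000e-01]
t 58 17.9 [ 4.3570e+02 -2.9251e+02  3.0000e-02]
s 58 33.8 [ 4.3554e+02 -2.9191e+02  3.0000e-02]
t 37 17.5 [ 4.4492e+02 -3.5635e+02 -4.0000e-01]
s 37 55.4 [ 4.4306e+02 -3.5453e+02 -3.5000e-01]
t 30 11.4 [ 5.7347e+02 -2.8359e+02  3.8000e-01]
s 30 44.6 [ 5.7325e+02 -2.8440e+02  4.3000e-01]
```

View pics/t7.png

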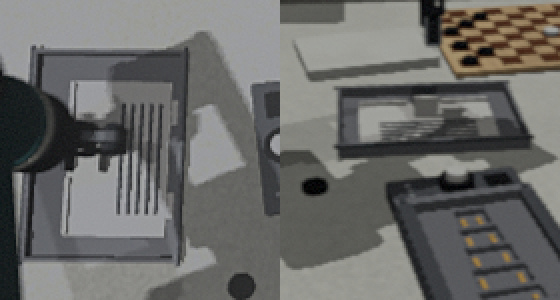

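The cover lies flat in the tray. Moving to module1, and I'll refine the fixture pose from the visible pockets.

Request:
move_arm(deltas=[0.08,-0.136,-0.81,0,0,0,-0.736,0.08,-0.136,-0.81,0,0,0,-0.736,0.08,-0.136,-0.81,0,0,0,-0.736,0.08,-0.136,-0.81,0,0,0,-0.736,0.08,-0.136,-0.81,0,0,0,-0.736,0.08,-0.136,-0.81,0,0,0,-0.736,0.08,-0.136,-0.81,0,0,0,-0.736,0.08,-0.136,-0.81,0,0,0,-0.736])

```text
time: 11.28
tcp_pos: [497.1, 96.2, 118.2]
tool_rot: [-3.141, -0.0, 2.625]
ft_force: [-0.1, -0.2, -0.3]
width: 0.919
grip_force: 0.0
```

Request:
move_arm(deltas=[0.08,-0.136,-0.81,0,0,0,-0.736,0.08,-0.136,-0.81,0,0,0,-0.736,0.08,-0.136,-0.81,0,0,0,-0.736,0.08,-0.136,-0.81,0,0,0,-0.736,0.08,-0.136,-0.81,0,0,0,-0.736,0.08,-0.136,-0.81,0,0,0,-0.736,0.08,-0.136,-0.81,0,0,0,-0.736,0.08,-0.136,-0.81,0,0,0,-0.736])

```text
time: 11.95
tcp_pos: [464.5, -98.3, 118.3]
tool_rot: [-3.141, -0.0, 2.111]
ft_force: [0.3, -0.1, -0.7]
width: 0.926
grip_force: 0.0
```

Request:
move_arm(deltas=[0.08,-0.136,-0.81,0,0,0,-0.736,0.08,-0.136,-0.81,0,0,0,-0.736,0.08,-0.136,-0.81,0,0,0,-0.736,0.08,-0.136,-0.81,0,0,0,-0.736,0.08,-0.136,-0.81,0,0,0,-0.736,0.08,-0.136,-0.81,0,0,0,-0.736,0.08,-0.136,-0.81,0,0,0,-0.736,0.08,-0.136,-0.81,0,0,0,-0.736])

```text
time: 12.62
tcp_pos: [431.9, -292.7, 118.2]
tool_rot: [-3.141, -0.0, 1.597]
ft_force: [0.1, 0.1, 0.3]
width: 0.918
grip_force: 0.0
```

Run:
```python
from h import *
t=eyes.capture("top"); s=eyes.capture("side"); 
o=arm.observe(); print(o["tcp_pos"],o["tool_rot"],o["width"])
for n,c in(("t",t),("s",s)): print(n,[(L,round(f,1),x[:3].round(2)) for f,L,x in fitmod((c,),(435.6,-292))[:1]])
P=np.array([[709,244],[663,249],[619,254],[575,261],[530,266]])/2.964+[80,130]
W=np.array([onz(t,u,17)[:2] for u in P]); F=np.array([[0,y] for y in(-72,-36,0,36,72)])
r=least_squares(lambda p:np.ravel(F@np.array([[np.cos(p[2]),np.sin(p[2])],[-np.sin(p[2]),np.cos(p[2])]])+p[:2]-W),[562,-40,.14]); print(r.x.round(3),r.fun.round(1))
q=t["img"][160:270,205:345]; cv2.imwrite("pics/t8.png",cv2.resize(q[...,::-1],(760,597),interpolation=cv2.INTER_CUBIC))
```

```text
[ 432.6932759  -295.38915844  118.51525334] [3.14039556e+00 2.33917861e-03 1.59565072e+00] 0.919284900391354
t [(58, np.float64(22.0), array([ 4.3518e+02, -2.9217e+02,  2.0000e-02]))]
s [(58, np.float64(29.3), array([ 4.3490e+02, -2.9267e+02,  3.0000e-02]))]
[ 5.61338e+02 -3.96870e+01  1.40000e-01] [ 0.4  0.1 -0.1 -0.9 -0.6 -0.2  0.4  0.5 -0.1  0.5]
```

View pics/t8.png

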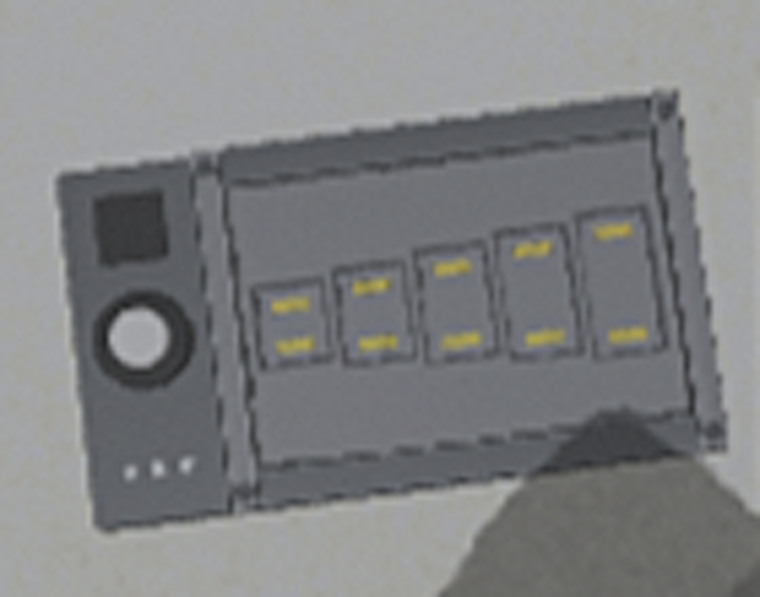

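```bash
cat >> h.py <<'E'
def marks(c,p=(561.8,-40.2,.14),which=(1,2,3,4,5)):
    a=c["img"].astype(np.float32); w=np.clip(a[...,0]-a[...,2]-15,0,None); W=[]
    cs,sn=np.cos(p[2]),np.sin(p[2])
    for i in which:
        y=-72+36*(i-1); L=62-7*(i-1)
        q=np.array([proj(c,(p[0]+cs*u-sn*v,p[1]+sn*u+cs*v,12)) for u,v in((-L/2,y-13),(L/2,y-13),(L/2,y+13),(-L/2,y+13))])
        m=np.zeros(w.shape,np.uint8); cv2.fillConvexPoly(m,q.round().astype(np.int32),1)
        ww=w*m; v,u=np.mgrid[:w.shape[0],:w.shape[1]]; n=ww.sum()
        # mean of both mark centroids, split along the pocket's length
        k=(q[1]+q[2]-q[0]-q[3]); side=((u-q[:,0].mean())*k[0]+(v-q[:,1].mean())*k[1])>0
        g=[np.array([(u*ww)[b].sum(),(v*ww)[b].sum()])/ww[b].sum() for b in(side,~side)]
        W.append(onz(c,(g[0]+g[1])/2,12)[:2])
    return np.array(W)
def fixfit(W,which=(1,2,3,4,5)):
    F=np.array([[0,-72+36*(i-1)] for i in which])
    return least_squares(lambda p:np.ravel(F@np.array([[np.cos(p[2]),np.sin(p[2])],[-np.sin(p[2]),np.cos(p[2])]])+p[:2]-W),[562,-40,.14])
E
python3 - <<'E'
from h import *
for n in("top","side"):
    W=marks(eyes.capture(n)); r=fixfit(W); print(n,r.x.round(3),r.fun.round(1))
o=arm.observe(); print(o["tcp_pos"],o["tool_rot"])
E
```

```text
top [ 5.62867e+02 -3.92220e+01  1.43000e-01] [-0.   0.3  0.  -0.2 -0.   0.1 -0.  -0.2  0.  -0.1]h.py:52: RuntimeWarning: invalid value encountered in divide
  g=[np.array([(u*ww)[b].sum(),(v*ww)[b].sum()])/ww[b].sum() for b in(side,~side)]
Traceback (most recent call last):
  File "h.py", line 57, in fixfit
    return least_squares(lambda p:np.ravel(F@np.array([[np.cos(p[2]),np.sin(p[2])],[-np.sin(p[2]),np.cos(p[2])]])+p[:2]-W),[562,-40,.14])
ValueError: Residuals are not finite in the initial point.
```

Request:
move_arm(deltas=[0.08,0.08,0.06,-0.8,0,0,0,0.08,0,0,-0.8,0,0,0,0.08,0,0,-0.8,0,0,0,0.08,0,0,-0.2,0,0,0,0.08,0,0,0,0,0,0,0.08,0,0,0,0,0,0])

```text
time: 13.32
tcp_pos: [434.8, -289.1, 40.6]
tool_rot: [-3.141, -0.001, 1.601]
ft_force: [0.4, 0.2, 0.6]
width: 0.917
grip_force: 0.0
```

Request:
move_arm(deltas=[0.08,0,-0.11,-0.5,0,0,0,0.08,0,0,-0.37,0,0,0,0.08,0,0,-0.2,0,0,0,0.08,0,0,0,0,0,0])

```text
time: 13.65
tcp_pos: [434.2, -292.6, 7.7]
tool_rot: [-3.14, -0.001, 1.6]
ft_force: [0.4, 0.3, 0.6]
width: 0.919
grip_force: 0.0
```

Request:
move_arm(deltas=[0.25,0,0,0,0,0,0,0.35,0,0,0,0,0,0,0.5,0,0,0,0,0,0,0.8,0,0,0,0,0,0,1,0,0,0,0,0,0,1,0,0,0,0,0,0], grip_force=50)

```text
time: 14.15
tcp_pos: [434.9, -293.4, 9.1]
tool_rot: [3.141, 0.001, 1.6]
ft_force: [-0.0, 1.6, 6.0]
width: 0.667
grip_force: 54.2
```

Request:
move_arm(deltas=[1,0,0,0.3,0,0,0,1,0,0,0.8,0,0,0,1,0,0,0.9,0,0,0,1,0,0,0,0,0,0])

```text
time: 14.48
tcp_pos: [437.1, -295.3, 72.7]
tool_rot: [3.136, 0.005, 1.6]
ft_force: [1.5, -0.7, -1.1]
width: 0.663
grip_force: 53.9
```

Request:
move_arm(deltas=[1,0.576,0.759,0,0,0,0.162,1,0.576,0.759,0,0,0,0.162,1,0.576,0.759,0,0,0,0.162,1,0.576,0.759,0,0,0,0.162,1,0.576,0.759,0,0,0,0.162,1,0.576,0.759,0,0,0,0.162,1,0.576,0.759,0,0,0,0.162,1,0.576,0.759,0,0,0,0.162])

```text
time: 15.15
tcp_pos: [573.4, -109.7, 68.3]
tool_rot: [-3.141, -0.0, 1.714]
ft_force: [1.0, 0.1, -1.5]
width: 0.668
grip_force: 53.9
```

Request:
move_arm(deltas=[1,0,0,0,0,0,0,1,0,0,0,0,0,0,1,0,0,0,0,0,0])

```text
time: 15.4
tcp_pos: [572.2, -111.1, 68.1]
tool_rot: [-3.14, -0.0, 1.714]
ft_force: [0.1, -0.2, -1.8]
width: 0.668
grip_force: 53.9
```

Run:
```python
from h import *
s=eyes.capture("side"); o=arm.observe(); print(o["tcp_pos"],o["tool_rot"],o["width"])
z0=o["tcp_pos"][2]-9
for f,L,x in fitmod((s,),(o["tcp_pos"][0],o["tcp_pos"][1]),z0=z0)[:2]: print(f,L,x.round(2))
W=marks(s,which=(2,3,4,5)); r=fixfit(W,(2,3,4,5)); print(r.x.round(3),r.fun.round(1))
```

```text
[ 571.98607776 -111.52936687   68.08595739] [-3.14042226e+00 -1.10412500e-04  1.71286205e+00] 0.6656376593498924
1825.8249028816401 58 [ 5.7275e+02 -1.4686e+02  1.3000e-01  1.0200e+00 -2.1000e-01]
1900.2409871888613 51 [ 5.8089e+02 -1.5751e+02  1.6000e-01 -2.7700e+00 -3.7400e+00]h.py:52: RuntimeWarning: invalid value encountered in divide
  g=[np.array([(u*ww)[b].sum(),(v*ww)[b].sum()])/ww[b].sum() for b in(side,~side)]
Traceback (most recent call last):
  File "h.py", line 57, in fixfit
    return least_squares(lambda p:np.ravel(F@np.array([[np.cos(p[2]),np.sin(p[2])],[-np.sin(p[2]),np.cos(p[2])]])+p[:2]-W),[562,-40,.14])
ValueError: Residuals are not finite in the initial point.
```

Request:
move_arm(deltas=[1,0.02,0.01,-0.5,0,0,0,1,0,0,-0.4,0,0,0,1,0,0,-0.2,0,0,0,1,0,0,-0.1,0,0,0,1,0,0,-0.1,0,0,0,1,0,0,-0.1,0,0,0,1,0,0,0,0,0,0])

```text
time: 16.03
tcp_pos: [573.3, -110.9, 25.9]
tool_rot: [-3.141, -0.0, 1.713]
ft_force: [-0.1, -0.8, -0.4]
width: 0.665
grip_force: 54.0
```

Request:
move_arm(deltas=[1,0,0,-0.08,0,0,0,1,0,0,-0.07,0,0,0,1,0,0,-0.04,0,0,0,1,0,0,0,0,0,0])

```text
time: 16.37
tcp_pos: [573.8, -110.8, 21.2]
tool_rot: [3.141, 0.0, 1.713]
ft_force: [-1.4, -0.1, 3.4]
width: 0.667
grip_force: 54.4
```

Request:
move_arm(deltas=[1,0,0,-0.06,0,0,0,1,0,0,0,0,0,0])

```text
time: 16.53
tcp_pos: [573.8, -110.8, 21.1]
tool_rot: [3.141, 0.001, 1.713]
ft_force: [-5.9, 0.5, 20.7]
width: 0.664
grip_force: 56.5
```

Request:
move_arm(deltas=[0.25,0,0,0.03,0,0,0,0.2,0,0,0,0,0,0,0.18,0,0,0,0,0,0,0.18,0,0,0.2,0,0,0,0.18,0,0,0.7,0,0,0,0.18,0,0,0.9,0,0,0,0.18,-0.5,-0.6,0,0,0,-0.4,0.18,-0.5,-0.6,0,0,0,-0.4])

```text
time: 17.2
tcp_pos: [545.5, -147.2, 75.7]
tool_rot: [3.137, 0.002, 1.644]
ft_force: [-0.8, -0.2, -0.7]
width: 0.82
grip_force: 0.0
```

```bash
cat > m.py <<'E'
from h import *
import sys
t=eyes.capture("top"); s=eyes.capture("side")
o=arm.observe(); print(o["tcp_pos"].round(1),o["tool_rot"].round(3))
save(t,"last_t"); save(s,"last_s")
a=[float(v) for v in sys.argv[1:]]
for p in zip(a[::2],a[1::2]):
    for n,c in(("t",t),("s",s)):
        f,L,x=fitmod((c,),p)[0]; print(n,L,round(f,1),x[:3].round(2))
E
python3 m.py 434.5 -234.3 443.5 -355 573.3 -284
```

```text
[ 541.7 -148.3   74.1] [-3.14   0.     1.641]
t 51 17.5 [ 4.3487e+02 -2.3448e+02 -1.6000e-01]
s 51 26.7 [ 4.3398e+02 -2.3316e+02 -1.5000e-01]
t 30 88.6 [ 444.85 -360.13   -0.73]
s 37 60.8 [ 4.4247e+02 -3.5419e+02 -3.7000e-01]
t 51 0.6 [ 699.98 -283.85   -0.77]
s 30 34.8 [ 5.7260e+02 -2.8397e+02  4.0000e-01]
```

Request:
move_arm(deltas=[0.14,-0.716,-0.572,0,0,0,-0.516,0.14,-0.716,-0.572,0,0,0,-0.516,0.14,-0.716,-0.572,0,0,0,-0.516,0.14,-0.716,-0.572,0,0,0,-0.516,0.14,-0.716,-0.572,0,0,0,-0.516,0.14,0,0,-0.6,0,0,0,0.14,0,0,-0.4,0,0,0,0.14,0,0,0,0,0,0])

```text
time: 17.97
tcp_pos: [434.8, -231.9, 42.1]
tool_rot: [-3.139, -0.002, 1.417]
ft_force: [0.8, 0.1, 0.2]
width: 0.857
grip_force: 0.0
```

Request:
move_arm(deltas=[0.14,0,0,0,0,0,0,0.14,0,0,0,0,0,0])

```text
time: 18.13
tcp_pos: [436.7, -232.5, 44.0]
tool_rot: [3.141, 0.0, 1.419]
ft_force: [0.1, -1.4, -0.2]
width: 0.866
grip_force: 0.0
```

Request:
move_arm(deltas=[0.14,-0.06,-0.05,-0.5,0,0,0,0.14,0,0,-0.43,0,0,0,0.14,0,0,-0.2,0,0,0,0.14,0,0,0,0,0,0,0.14,0,0,0,0,0,0])

```text
time: 18.55
tcp_pos: [434.7, -233.9, 10.1]
tool_rot: [-3.142, -0.0, 1.419]
ft_force: [1.2, -0.2, -0.5]
width: 0.861
grip_force: 0.0
```

Request:
move_arm(deltas=[0.3,0,0,0,0,0,0,0.4,0,0,0,0,0,0,0.5,0,0,0,0,0,0,0.8,0,0,0,0,0,0,1,0,0,0,0,0,0,1,0,0,0,0,0,0])

```text
time: 19.05
tcp_pos: [434.8, -234.3, 10.8]
tool_rot: [3.14, 0.001, 1.418]
ft_force: [0.2, 0.9, 5.1]
width: 0.578
grip_force: 52.2
```

Request:
move_arm(deltas=[1,0,0,0.3,0,0,0,1,0,0,0.8,0,0,0,1,0,0,0.9,0,0,0,1,0,0,0,0,0,0])

```text
time: 19.38
tcp_pos: [436.8, -235.8, 74.2]
tool_rot: [3.135, 0.003, 1.418]
ft_force: [1.1, -0.9, -1.0]
width: 0.588
grip_force: 52.5
```

Request:
move_arm(deltas=[1,0.556,0.662,0,0,0,0.4225,1,0.556,0.662,0,0,0,0.4225,1,0.556,0.662,0,0,0,0.4225,1,0.556,0.662,0,0,0,0.4225,1,0.556,0.662,0,0,0,0.4225,1,0.556,0.662,0,0,0,0.4225,1,0.556,0.662,0,0,0,0.4225,1,0.556,0.662,0,0,0,0.4225])

```text
time: 20.05
tcp_pos: [568.2, -74.0, 70.0]
tool_rot: [-3.141, -0.0, 1.715]
ft_force: [0.6, -0.9, -0.3]
width: 0.583
grip_force: 52.4
```

Request:
move_arm(deltas=[1,0,0,0,0,0,0,1,0,0,0,0,0,0,1,0,0,0,0,0,0,1,0,0,0,0,0,0])

```text
time: 20.38
tcp_pos: [566.7, -75.7, 69.7]
tool_rot: [-3.14, -0.0, 1.712]
ft_force: [0.8, -0.7, -1.9]
width: 0.58
grip_force: 52.4
```

Request:
move_arm(deltas=[1,0.03,0.01,-0.5,0,0,0,1,0,0,-0.4,0,0,0,1,0,0,-0.2,0,0,0,1,0,0,-0.1,0,0,0,1,0,0,-0.1,0,0,0,1,0,0,-0.1,0,0,0,1,0,0,0,0,0,0])

```text
time: 20.97
tcp_pos: [568.5, -75.1, 27.6]
tool_rot: [-3.141, -0.0, 1.713]
ft_force: [-0.5, -0.2, -0.7]
width: 0.583
grip_force: 52.5
```

Request:
move_arm(deltas=[1,0,0,-0.07,0,0,0,1,0,0,-0.06,0,0,0,1,0,0,-0.05,0,0,0,1,0,0,0,0,0,0])

```text
time: 21.3
tcp_pos: [568.9, -74.9, 22.8]
tool_rot: [3.141, 0.0, 1.713]
ft_force: [-1.1, -0.3, 2.7]
width: 0.582
grip_force: 52.9
```

Request:
move_arm(deltas=[1,0,0,-0.06,0,0,0,1,0,0,0,0,0,0])

```text
time: 21.47
tcp_pos: [568.9, -74.9, 22.7]
tool_rot: [3.141, 0.001, 1.713]
ft_force: [-5.2, 0.4, 21.5]
width: 0.584
grip_force: 55.0
```

Request:
move_arm(deltas=[0.32,0,0,0.03,0,0,0,0.28,0,0,0,0,0,0,0.26,0,0,0,0,0,0,0.26,0,0,0.2,0,0,0,0.26,0,0,0.7,0,0,0,0.26,0,0,0.9,0,0,0,0.26,-0.4,-0.7,0,0,0,-0.6,0.26,-0.4,-0.8,0,0,0,-0.6])

```text
time: 22.13
tcp_pos: [546.5, -119.8, 77.4]
tool_rot: [3.138, 0.001, 1.609]
ft_force: [-0.2, -1.0, 0.0]
width: 0.736
grip_force: 0.0
```

```bash
python3 m.py 443.5 -355 573.3 -284
```

```text
[ 543.5 -122.2   76. ] [-3.141e+00  1.000e-03  1.605e+00]
t 37 22.0 [ 4.4403e+02 -3.5510e+02 -4.0000e-01]
s 37 60.4 [ 4.4129e+02 -3.5363e+02 -3.5000e-01]
t 51 0.1 [ 495.36 -283.62   -1.52]
s 30 49.2 [ 5.7217e+02 -2.8463e+02  3.9000e-01]
```

Request:
move_arm(deltas=[0.28,-0.372,-0.861,0,0,0,-0.529,0.28,-0.372,-0.861,0,0,0,-0.529,0.28,-0.372,-0.861,0,0,0,-0.529,0.28,-0.372,-0.861,0,0,0,-0.529,0.28,-0.372,-0.861,0,0,0,-0.529,0.28,-0.372,-0.861,0,0,0,-0.529,0.28,-0.372,-0.861,0,0,0,-0.529,0.28,-0.372,-0.861,0,0,0,-0.529])

```text
time: 22.9
tcp_pos: [454.9, -327.3, 75.4]
tool_rot: [-3.141, -0.0, 1.237]
ft_force: [0.8, 0.1, 0.7]
width: 0.718
grip_force: 0.0
```

Request:
move_arm(deltas=[0.28,-0.372,-0.861,0,0,0,-0.529,0.28,0,0,-0.5,0,0,0,0.28,0,0,-0.5,0,0,0,0.28,0,0,0,0,0,0,0.28,0,0,0,0,0,0,0.28,0,0,0,0,0,0])

```text
time: 23.4
tcp_pos: [444.6, -352.0, 45.8]
tool_rot: [-3.141, -0.0, 1.194]
ft_force: [0.6, 0.4, 0.4]
width: 0.718
grip_force: 0.0
```

Request:
move_arm(deltas=[0.28,-0.05,-0.087,-0.5,0,0,0,0.28,0,0,-0.43,0,0,0,0.28,0,0,-0.2,0,0,0,0.28,0,0,0,0,0,0,0.28,0,0,0,0,0,0])

```text
time: 23.82
tcp_pos: [443.0, -354.8, 12.0]
tool_rot: [-3.142, -0.0, 1.194]
ft_force: [-0.3, -1.0, 0.3]
width: 0.722
grip_force: 0.0
```

Request:
move_arm(deltas=[0.4,0,0,0,0,0,0,0.5,0,0,0,0,0,0,0.6,0,0,0,0,0,0,0.8,0,0,0,0,0,0,1,0,0,0,0,0,0,1,0,0,0,0,0,0])

```text
time: 24.32
tcp_pos: [443.3, -355.4, 12.6]
tool_rot: [3.14, 0.001, 1.193]
ft_force: [-1.1, -0.1, 6.0]
width: 0.423
grip_force: 50.5
```

Request:
move_arm(deltas=[1,0,0,0.3,0,0,0,1,0,0,0.8,0,0,0,1,0,0,0.9,0,0,0,1,0,0,0,0,0,0])

```text
time: 24.65
tcp_pos: [445.0, -357.2, 76.4]
tool_rot: [3.135, 0.003, 1.193]
ft_force: [1.3, -0.7, 0.2]
width: 0.419
grip_force: 50.2
```

Request:
move_arm(deltas=[1,0.294,0.9,0,0,0,0.458,1,0.294,0.9,0,0,0,0.458,1,0.294,0.9,0,0,0,0.458,1,0.294,0.9,0,0,0,0.458,1,0.294,0.9,0,0,0,0.458,1,0.294,0.9,0,0,0,0.458,1,0.294,0.9,0,0,0,0.458,1,0.294,0.9,0,0,0,0.458])

```text
time: 25.32
tcp_pos: [513.4, -137.6, 71.9]
tool_rot: [3.142, 0.0, 1.515]
ft_force: [-0.6, -0.2, -0.8]
width: 0.421
grip_force: 50.2
```

Request:
move_arm(deltas=[1,0.294,0.9,0,0,0,0.458,1,0.294,0.9,0,0,0,0.458,1,0.294,0.9,0,0,0,0.458,1,0.294,0.9,0,0,0,0.458,1,0.294,0.9,0,0,0,0.458,1,0,0,0,0,0,0,1,0,0,0,0,0,0,1,0,0,0,0,0,0])

```text
time: 25.98
tcp_pos: [557.0, -4.1, 71.6]
tool_rot: [-3.141, 0.0, 1.713]
ft_force: [-0.7, 0.7, -0.3]
width: 0.419
grip_force: 50.2
```

```bash
python3 m.py 573.3 -284
python3 - <<'E'
import cv2
a=cv2.imread("pics/last_s.png"); cv2.imwrite("pics/s9.png",cv2.resize(a[130:290,200:380],(675,600),interpolation=cv2.INTER_CUBIC))
E
```

```text
[556.9  -4.9  71.6] [-3.141  0.     1.711]
t 30 12.7 [ 5.7300e+02 -2.8451e+02  4.0000e-01]
s 30 46.8 [ 5.7190e+02 -2.8448e+02  3.9000e-01]
```

View pics/s9.png

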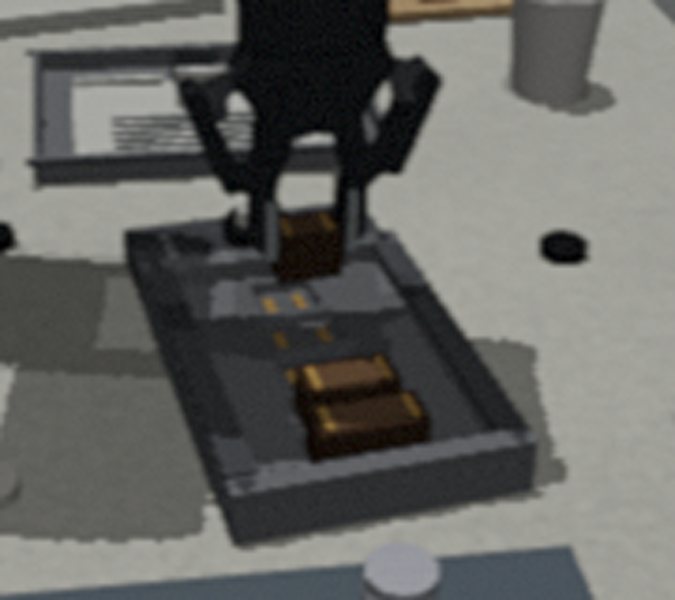

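Modules 1 and 2 sit home in their pockets. Module 4 hangs over its own pocket, whose marks show at about (283,303). Inserting.

Request:
move_arm(deltas=[1,0.03,0.02,-0.5,0,0,0,1,0,0,-0.4,0,0,0,1,0,0,-0.2,0,0,0,1,0,0,-0.1,0,0,0,1,0,0,-0.1,0,0,0,1,0,0,-0.1,0,0,0,1,0,0,0,0,0,0])

```text
time: 26.67
tcp_pos: [558.2, -3.6, 29.4]
tool_rot: [-3.141, -0.0, 1.712]
ft_force: [0.3, -0.2, -1.6]
width: 0.418
grip_force: 50.2
```

Request:
move_arm(deltas=[1,0,0,-0.07,0,0,0,1,0,0,-0.06,0,0,0,1,0,0,-0.05,0,0,0,1,0,0,0,0,0,0])

```text
time: 27.0
tcp_pos: [558.5, -3.4, 24.6]
tool_rot: [3.141, 0.0, 1.713]
ft_force: [-1.3, -0.2, 3.1]
width: 0.423
grip_force: 50.6
```

Request:
move_arm(deltas=[1,0,0,-0.06,0,0,0,1,0,0,0,0,0,0])

```text
time: 27.17
tcp_pos: [558.5, -3.4, 24.6]
tool_rot: [3.141, 0.0, 1.713]
ft_force: [-6.2, -0.0, 22.6]
width: 0.423
grip_force: 52.8
```

Request:
move_arm(deltas=[0.5,0,0,0.03,0,0,0,0.42,0,0,0,0,0,0,0.4,0,0,0,0,0,0,0.38,0,0,0.2,0,0,0,0.38,0,0,0.7,0,0,0,0.38,0,0,0.9,0,0,0,0.38,0,-0.4,0,0,0,0,0.38,0,0,0,0,0,0])

```text
time: 27.83
tcp_pos: [560.0, -16.8, 78.8]
tool_rot: [3.138, 0.002, 1.713]
ft_force: [0.3, -0.1, -0.2]
width: 0.621
grip_force: 0.0
```

Request:
move_arm(deltas=[0.38,0.048,-0.897,0,0,0,0.292,0.38,0.048,-0.897,0,0,0,0.292,0.38,0.048,-0.897,0,0,0,0.292,0.38,0.048,-0.897,0,0,0,0.292,0.38,0.048,-0.897,0,0,0,0.292,0.38,0.048,-0.897,0,0,0,0.292,0.38,0.048,-0.897,0,0,0,0.292,0.38,0.048,-0.897,0,0,0,0.292])

```text
time: 28.5
tcp_pos: [568.8, -231.5, 76.0]
tool_rot: [-3.14, -0.002, 1.917]
ft_force: [0.9, -0.3, 0.3]
width: 0.614
grip_force: 0.0
```

Request:
move_arm(deltas=[0.38,0.048,-0.897,0,0,0,0.292,0.38,0.048,-0.897,0,0,0,0.292,0.38,0,0,0,0,0,0,0.38,0,0,0,0,0,0,0.38,0,0,0,0,0,0])

```text
time: 28.92
tcp_pos: [571.6, -283.5, 76.1]
tool_rot: [-3.14, -0.003, 1.966]
ft_force: [-0.8, -0.0, -0.2]
width: 0.617
grip_force: 0.0
```

```bash
python3 m.py 572.5 -284.4
```

```text
[ 572.  -282.9   76.5] [-3.141e+00 -2.000e-03  1.968e+00]
t 30 10.3 [ 5.7382e+02 -2.8365e+02  3.8000e-01]
s 30 25.0 [ 5.7178e+02 -2.8389e+02  3.9000e-01]
```

Request:
move_arm(deltas=[0.38,0.02,-0.03,-0.7,0,0,0,0.38,0,0,-0.7,0,0,0,0.38,0,0,-0.5,0,0,0,0.38,0,0,-0.23,0,0,0,0.38,0,0,0,0,0,0,0.38,0,0,0,0,0,0])

```text
time: 29.52
tcp_pos: [573.3, -284.6, 13.4]
tool_rot: [-3.141, -0.001, 1.968]
ft_force: [0.2, 0.4, 0.8]
width: 0.625
grip_force: 0.0
```

Request:
move_arm(deltas=[0.5,0,0,0,0,0,0,0.6,0,0,0,0,0,0,0.7,0,0,0,0,0,0,0.9,0,0,0,0,0,0,1,0,0,0,0,0,0,1,0,0,0,0,0,0])

```text
time: 30.02
tcp_pos: [574.3, -285.9, 14.8]
tool_rot: [3.14, 0.002, 1.967]
ft_force: [-0.2, 0.8, 7.1]
width: 0.333
grip_force: 50.1
```

Request:
move_arm(deltas=[1,0,0,0.3,0,0,0,1,0,0,0.8,0,0,0,1,0,0,0.9,0,0,0,1,0,0,0,0,0,0])

```text
time: 30.35
tcp_pos: [576.1, -287.2, 78.7]
tool_rot: [3.137, 0.006, 1.967]
ft_force: [1.1, -0.5, 0.4]
width: 0.339
grip_force: 49.5
```

Request:
move_arm(deltas=[1,-0.056,0.879,0,0,0,-0.243,1,-0.056,0.879,0,0,0,-0.243,1,-0.056,0.879,0,0,0,-0.243,1,-0.056,0.879,0,0,0,-0.243,1,-0.056,0.879,0,0,0,-0.243,1,-0.056,0.879,0,0,0,-0.243,1,-0.056,0.879,0,0,0,-0.243,1,-0.056,0.879,0,0,0,-0.243])

```text
time: 31.02
tcp_pos: [559.4, -73.2, 73.6]
tool_rot: [-3.141, -0.0, 1.796]
ft_force: [0.1, 0.1, -0.3]
width: 0.331
grip_force: 49.5
```

Request:
move_arm(deltas=[1,-0.056,0.879,0,0,0,-0.243,1,-0.056,0.879,0,0,0,-0.243,1,-0.056,0.879,0,0,0,-0.243,1,-0.056,0.879,0,0,0,-0.243,1,0,0,0,0,0,0,1,0,0,0,0,0,0,1,0,0,0,0,0,0,1,0,0,0,0,0,0])

```text
time: 31.68
tcp_pos: [553.3, 30.2, 73.5]
tool_rot: [3.141, 0.0, 1.713]
ft_force: [0.3, -0.3, -0.2]
width: 0.337
grip_force: 49.5
```

Request:
move_arm(deltas=[1,0,0.04,-0.5,0,0,0,1,0,0,-0.4,0,0,0,1,0,0,-0.2,0,0,0,1,0,0,-0.1,0,0,0,1,0,0,-0.1,0,0,0,1,0,0,-0.1,0,0,0,1,0,0,0,0,0,0])

```text
time: 32.27
tcp_pos: [553.1, 32.0, 31.2]
tool_rot: [-3.141, -0.0, 1.713]
ft_force: [-0.0, -0.8, -0.4]
width: 0.337
grip_force: 49.5
```

Request:
move_arm(deltas=[1,0,0,-0.07,0,0,0,1,0,0,-0.06,0,0,0,1,0,0,-0.05,0,0,0,1,0,0,0,0,0,0])

```text
time: 32.6
tcp_pos: [553.4, 32.2, 26.8]
tool_rot: [3.141, 0.0, 1.713]
ft_force: [-2.0, -1.0, 7.2]
width: 0.336
grip_force: 50.3
```

Request:
move_arm(deltas=[1,0,0,-0.06,0,0,0,1,0,0,0,0,0,0])

```text
time: 32.77
tcp_pos: [553.5, 32.2, 26.7]
tool_rot: [3.141, 0.001, 1.713]
ft_force: [-6.0, -0.1, 25.5]
width: 0.337
grip_force: 52.5
```

Request:
move_arm(deltas=[0.58,0,0,0.03,0,0,0,0.52,0,0,0,0,0,0,0.48,0,0,0,0,0,0,0.46,0,0,0.2,0,0,0,0.46,0,0,0.7,0,0,0,0.46,0,0,0.9,0,0,0,0.46,0,0.7,0.5,0,0,0,0.46,0,0.9,0.5,0,0,0])

```text
time: 33.43
tcp_pos: [553.8, 79.3, 110.5]
tool_rot: [3.141, 0.001, 1.71]
ft_force: [0.8, 0.0, -0.3]
width: 0.535
grip_force: 0.0
```

Request:
move_arm(deltas=[0.46,-0.5,0.8,0.3,0,0,0,0.46,-0.5,0.8,0.3,0,0,0,0.46,-0.5,0.8,0.3,0,0,0,0.46,0,0.8,0,0,0,0,0.46,0,0.8,0,0,0,0,0.46,0,0.8,0,0,0,0])

```text
time: 33.93
tcp_pos: [507.7, 225.5, 136.6]
tool_rot: [3.141, -0.0, 1.713]
ft_force: [0.3, -0.2, -0.5]
width: 0.541
grip_force: 0.0
```

Run:
```python
from h import *
t=eyes.capture("top"); s=eyes.capture("side"); o=arm.observe(); print(o["tcp_pos"])
a=cv2.resize(t["img"][170:260,205:345],(420,270),interpolation=cv2.INTER_CUBIC); b=cv2.resize(s["img"][175:275,225:350],(375,300),interpolation=cv2.INTER_CUBIC)[:270]
cv2.imwrite("pics/ts10.png",np.hstack([a,b])[...,::-1])
cs,sn=np.cos(.142),np.sin(.142)
for i in(1,2,4,5):
    y=-72+36*(i-1); p=(563-sn*y,-39.3+cs*y)
    for n,c in(("t",t),("s",s)):
        f=[q for q in fitmod((c,),p,z0=12,th=8) ][0]; print(i,n,f[1],round(f[0],1),f[2][:3].round(2)-[*p,.142])
```

```text
[508.22693432 227.36167149 136.45034837]
1 t 51 51.3 [ 0.91032483 -0.48468506 -0.062     ]
1 s 51 201.3 [-6.29675169e-01  1.67953149e+01  8.00000000e-03]
2 t 44 37.3 [ 2.04516242 -1.65234253 -0.052     ]
2 s 58 201.8 [  3.39516242 -17.64234253  -0.072     ]
4 t 30 22.3 [1.08483758 1.09234253 0.018     ]
4 s 51 47.4 [-0.46516242 30.95234253  1.638     ]
5 t 30 32.5 [1.33967517 2.32468506 0.058     ]
5 s 51 47.4 [ 7.11967517 -5.52531494  1.648     ]
```

View pics/ts10.png

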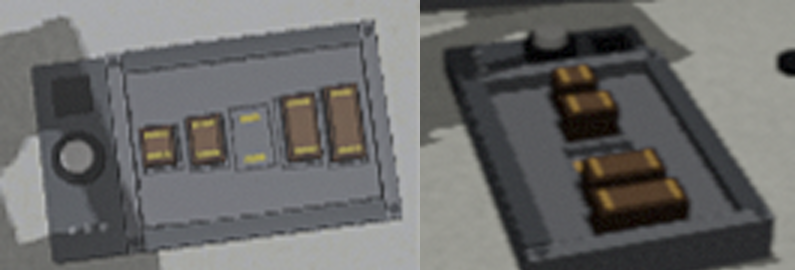

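All four modules are in their pockets: depths on landing were 12.0 mm above the grip height on the mat each time. Pocket 3 is empty, as it should be. Next, the start button.

Request:
move_arm(deltas=[1,0.237,-0.88,0,0,0,0,1,0.237,-0.88,0,0,0,0,1,0.237,-0.88,0,0,0,0,1,0.237,-0.88,0,0,0,0,1,0.237,-0.88,0,0,0,0,1,0,0,-0.8,0,0,0,1,0,0,-0.8,0,0,0,1,0,0,-0.6,0,0,0])

```text
time: 34.7
tcp_pos: [543.2, 90.7, 68.9]
tool_rot: [-3.141, 0.0, 1.711]
ft_force: [0.9, -0.1, -0.8]
width: -0.001
grip_force: 0.0
```

Request:
move_arm(deltas=[1,0,0,0,0,0,0,1,0,0,0,0,0,0,1,0,0,0,0,0,0])

```text
time: 34.95
tcp_pos: [544.1, 92.0, 70.8]
tool_rot: [3.141, 0.0, 1.713]
ft_force: [0.6, 0.1, 1.6]
width: -0.002
grip_force: 0.0
```

Request:
move_arm(deltas=[1,0,0.11,-0.4,0,0,0,1,0,0,-0.3,0,0,0,1,0,0,-0.1,0,0,0,1,0,0,-0.1,0,0,0,1,0,0,-0.08,0,0,0,1,0,0,-0.05,0,0,0,1,0,0,0,0,0,0])

```text
time: 35.53
tcp_pos: [543.7, 95.6, 39.4]
tool_rot: [-3.142, -0.0, 1.713]
ft_force: [-1.7, 1.1, 3.8]
width: -0.004
grip_force: 2.0
```

Request:
move_arm(deltas=[1,0,0,-0.06,0,0,0,1,0,0,-0.05,0,0,0,1,0,0,0,0,0,0])

```text
time: 35.78
tcp_pos: [543.8, 95.6, 37.8]
tool_rot: [3.141, 0.0, 1.713]
ft_force: [-4.7, 0.9, 20.8]
width: 0.002
grip_force: 10.4
```

Request:
move_arm(deltas=[1,0,0,0.2,0,0,0,1,0,0,0.6,0,0,0,1,0,0,0.9,0,0,0,1,-0.3,0.8,0.5,0,0,0,1,-0.3,0.9,0.3,0,0,0,1,-0.3,0.9,0,0,0,0,1,-0.3,0.9,0,0,0,0,1,0,0,0,0,0,0])

```text
time: 36.45
tcp_pos: [506.2, 204.3, 111.2]
tool_rot: [3.141, -0.002, 1.715]
ft_force: [-0.1, 0.4, 0.4]
width: -0.001
grip_force: 0.0
```

Run:
```python
from h import *
t=eyes.capture("top"); s=eyes.capture("side"); o=arm.observe(); print(o["tcp_pos"])
cv2.imwrite("pics/fin.png",np.hstack([cv2.resize(t["img"][100:330,60:450],(400,236)),cv2.resize(s["img"][100:420,130:450],(236,236))])[...,::-1])
```

```text
[507.44014811 201.30282558 110.88061219]
```

View pics/fin.png

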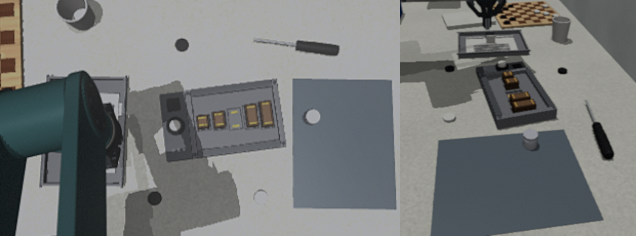

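The button bottomed out (37.8 mm, 20.8 N). The picture shows the cover in the tray, the modules in their pockets and the bystanders where they were.

```bash
python3 -c "
from bench import sign_off
print(sign_off())"
```

```text
the job is handed in; nothing more can be done
None
```

The job is handed in: the cover lies flat in the tray, modules 1, 2, 4 and 5 were loaded in that order and are home in their pockets (module 3 was absent, so its pocket is empty), and the start button was pressed fully down.

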